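Shake the enamel pots and lock them away

ROBOT

A 6-joint arm with a two-finger parallel gripper is mounted at the origin on the work surface. World frame = base frame: x ahead of the robot, y to its left, z up, the work surface at z = 0. Lengths are in mm, angles in degrees, forces in N, time in s.
With the tool pointing down it reaches from about 300 to 850 mm from the base axis. Payload 4.2 kg.
Tool frame: the origin (TCP) lies midway between the tips of the shut fingers; the grasp point (between the pads) lies 19 mm behind it (env.hold_point_z is the z of the grasp point in the tool frame, in mm); z points along the fingers, y is the direction in which the jaws open and shut (so a half turn about z gives the same grasp; the last joint's range is limited). The gripper opens to 91 mm and grips with 3 to 60 N. Pads are 32 mm wide; open, the fingers measure 118 mm over their backs; the gripper's body (76 mm by 178 mm) begins 60 mm behind the grasp point.
Start: joints at [-66.463, 18.312, 89.639, -0, 72.044, -1.146], TCP at [240.124, -522.478, 213.976] pointing down, gripper open.
Joint ranges: [-177.97, 177.97], [-48.28, 115.42], [12.27, 149.76], [-77.06, 257.06], [2.81, 150.46], [-146.56, 146.56]. Speed limits (degrees/s): [147.25, 147.25, 180, 180, 180, 180].

INTERFACE

Orientations are given as [roll, pitch, yaw] about the fixed x, y, z axes, in that order (R = Rz(yaw) Ry(pitch) Rx(roll)).
In Python, from workcell import env, grab_frame, camera_params, spotter gives the robot as it stands. The module is installed in compiled form; this text tells all that it offers.
- The arm moves only by the shell command python3 -m jog 'ROWS' [FORCE]. ROWS is text: rows parted by semicolons, each of 7 numbers parted by spaces: the turn, a rotation vector about the world's x, y, z in units of 5 degrees (1.0 is 5 degrees), then the shift along the world's x, y, z in units of 25 mm (1.0 is 25 mm), then the opening, from 0 (shut) to 1 (fully open). A call has 1 to 5 rows; each row is the pose to reach, as a shift and turn from the pose commanded when the call began; what a row does not reach only later rows make up. A row lasts 1/8 s, in which the tool goes at most 62.5 mm and 10.7 degrees, less where a joint would pass 70% of its speed; a pose out of reach is approached as far as the arm can. A call with a gripper value outside its range is refused whole. The fingers move at their own pace and stop on an object; FORCE is the grip in N (left out, the last holds). Time passes only in rows, so rows that repeat a pose let the fingers close. It gives the time, the measured TCP pose, the force and the opening at its end, in the units of the state.
- env.state(): the state, without advancing time (a new reading comes with each control period).
- grab_frame(name): name is "scene" or "top" or "wrist"; returns the picture (400x640x3 uint8, red, green, blue); there is no depth.
- camera_params(name): a dict with "K" (3x3 intrinsics, pixels), "dist" ([k1, k2, p1, p2, k3] as OpenCV has them; the pictures are not rectified), "rvec" (rotation vector, rad) and "tvec" (3), from world to camera coordinates, as OpenCV has them. Camera axes: x right, y down, z forward; pixel columns grow to the right and rows downward; lengths in mm; the calibration is good to about 2 mm. A picture is of the moment at which its call begins: read the wrist's pose just before it. camera_params takes no time and is no camera call; for the wrist camera it gives the pose at the moment of the call.
- env.job_done(): hands the job in, once; it reports no verdict.
Trained networks look in the newest picture that a camera, given by its name, has taken for a name from the list of things; names that differ only in an ending like _2 or _b are one class to them, and where a whole thing is asked for, a point or a joint stands for the part that bears it (a point fixed in the world has none). Each returns a list of dicts, best first, with "conf" (0 to 1); they miss things now and then, are a little off and sometimes report something else, mostly with a low value. They report only what shows in the picture. A call takes as long as a camera call.
- spotter.look_for(query, camera): "box" ([left, top, width, height] in pixels, round what is visible of it).
- spotter.trace(query, camera): "region" (400x640 bool, what is visible of it) and "box" ([left, top, width, height] in pixels, round what is visible of it).
The state is a dict: "time_s": time; "qpos": joint angles; "qvel": joint speeds; "effort": joint torques, N m; "ee_pos": TCP position; "ee_rot": TCP orientation; "force": force on the tool from outside, world axes, zero at the start; "torque": the same for the moment, N m; "gripper_width": finger opening in mm.
Only numpy, scipy, OpenCV 4.12 (cv2) and the standard library are available. Lean on these libraries where they do the work, as an engineer would, in place of code of your own. Each camera call takes 0.05 s, during which the arm holds its last target. There are 200 camera calls.

TASK

Get the enamel pots on the bench ready: flip the cam lever to free the case's cover and slide the cover fully open, then take the pots one after another from the widest to the narrowest, pressing each one upright onto the middle of the mixer's sprung pad until the pad is fully down and holding it there for a good second. Stand all the pots upright on the floor of the case, and only then slide the cover fully shut and flip the lever right over to lock it; leave the dish and the hand tool alone.

Things in the scene. Friction and masses are not known exactly. Their poses are not given: they have to be found in the camera images.
- case: Fixed plywood case, outside 156 (its x) by 260 (its y) by 72 mm high, walls and floor 8 mm: one compartment, inside 140 by 244 mm, 64 mm deep. Origin: centre of its underside on the bench; z up. Its -x side (lever side) faces the robot. Two steel runners carry on 220 mm beyond its -y end, level with the rim, to bear the open cover.
- cover (a joint): Flat plywood cover, 156 by 260 by 8 mm, on the case's rim. Slides along the case's y: 0 m = shut, grows as it slides to the case's -y, 0.220 = fully open (its edge is then at case y = -90 mm, so y from -90 to +122 mm inside is uncovered). About 2 N of friction. A 30 mm high steel lug on its lever-side edge is barred by the locked lever (6 mm of play).
- cover_grip (a point): Middle of the wooden grip bar on the cover: bar 70 mm long along the case's x, 14 mm thick along y, 26 mm high on the cover's top (top of bar 106 mm above the bench); this point is 4 mm below the bar's top, at case x = 0, y = 90 mm less the cover's opening. To be pinched from above, closing along the case's y.
- lever (a joint): Cam lever on a block at the case's -x side; hinge along the case's y through case (-91, -30, 75) mm. 0 rad = free, leaning 0.55 rad (32 degrees) outwards to the case's -x; 1.1 = locked, leaning 32 degrees inwards over the cover, right beside the lug, so the cover cannot slide. Stays where left (friction; about 1.5 to 3 N at the ball).
- lever_tip (a point): Centre of the black ball, 20 mm across, at the end of the lever's 11 mm thick rod, 80 mm from the hinge. Can be pushed over by closed fingers moving along the case's x.
- mixer: Fixed touch mixer, grey housing 150 (x) by 130 (y) mm, top of the housing 74 mm above the bench; origin at the centre of its underside, z up. The rubber pad is on its vertical centre line.
- pad (a joint): Travel of the mixer's sprung pad: 0 m = up, 0.012 = fully depressed on its stop. Takes 3 N to start moving and 9 N fully down; springs back.
- pad_top (a point): Centre of the top of the round flat black rubber pad, 72 mm across; 105 mm above the bench when up, 93 mm when fully down.
- pot64: Closed upright round tin pot, 64 mm (widest) in diameter, 50 mm high, bottom-heavy, straight sides, 200 g or so; starts standing on the bench, or is absent (None from the start). Origin: centre of its underside; z up.
- pot54: Closed upright round tin pot, 54 mm in diameter, 50 mm high, bottom-heavy, straight sides, 140 g or so; starts standing on the bench, or is absent (None from the start). Origin: centre of its underside; z up.
- pot44: Closed upright round tin pot, 44 mm in diameter, 50 mm high, bottom-heavy, straight sides, 100 g or so; starts standing on the bench, or is absent (None from the start). Origin: centre of its underside; z up.
- pot34: Closed upright round tin pot, 34 mm (narrowest) in diameter, 50 mm high, bottom-heavy, straight sides, 60 g or so; starts standing on the bench, or is absent (None from the start). Origin: centre of its underside; z up.
- dish: Bystander: shallow steel dish 80 mm across, 28 mm high; origin at the centre of its underside. Leave alone.
- scraper: Bystander: screwdriver-like hand tool lying on the bench, about 200 mm long; origin in the tool. Leave alone.

How it is judged (in metres and radians):
On the way, in this order (a step that is already met when the one before it is completed fails the run):
1. the lever is flipped free (value of joint lever below 0.2 rad), for 0.1 s.
2. the cover is slid open (value of joint cover above 0.2 m), for 0.1 s.
3. the 64 mm (widest) pot is pressed upright on the mixer pad, pad fully down, for 0.8 s (z of pot64 in the frame of mixer below 0.0952 m and horizontal distance between pot64 and pad_top below 0.02 m and angle between pot64's own z axis and vertical below 0.2 rad and contact force between pot64 and mixer above 3 N), for 0.8 s.
4. the 54 mm pot is pressed upright on the mixer pad, pad fully down, for 0.8 s (z of pot54 in the frame of mixer below 0.0952 m and horizontal distance between pot54 and pad_top below 0.02 m and angle between pot54's own z axis and vertical below 0.2 rad and contact force between pot54 and mixer above 3 N), for 0.8 s.
5. the 44 mm pot is pressed upright on the mixer pad, pad fully down, for 0.8 s (z of pot44 in the frame of mixer below 0.0952 m and horizontal distance between pot44 and pad_top below 0.02 m and angle between pot44's own z axis and vertical below 0.2 rad and contact force between pot44 and mixer above 3 N), for 0.8 s.
6. the 34 mm (narrowest) pot is pressed upright on the mixer pad, pad fully down, for 0.8 s (z of pot34 in the frame of mixer below 0.0952 m and horizontal distance between pot34 and pad_top below 0.02 m and angle between pot34's own z axis and vertical below 0.2 rad and contact force between pot34 and mixer above 3 N), for 0.8 s.
7. all pots stand in the case and the cover is shut (x of pot64 in the frame of case between -0.072 and 0.072 m and y of pot64 in the frame of case between -0.124 and 0.124 m and z of pot64 in the frame of case between 0 and 0.014 m and angle between each of pot64, pot54, pot44, pot34's own z axis and vertical below 0.2 rad and x of pot54 in the frame of case between -0.072 and 0.072 m and y of pot54 in the frame of case between -0.124 and 0.124 m and z of pot54 in the frame of case between 0 and 0.014 m and x of pot44 in the frame of case between -0.072 and 0.072 m and y of pot44 in the frame of case between -0.124 and 0.124 m and z of pot44 in the frame of case between 0 and 0.014 m and x of pot34 in the frame of case between -0.072 and 0.072 m and y of pot34 in the frame of case between -0.124 and 0.124 m and z of pot34 in the frame of case between 0 and 0.014 m and value of joint cover below 0.008 m), for 0.2 s.
At the end, for the whole second after the job is handed in: Every pot present stands upright (within 0.2 rad) and at rest on the floor inside the case, the cover is shut (within 8 mm), the lever is over in the locked position (above 0.9 of 1.1 rad) and the mixer pad is up and free (all of step 7 and linear speed of each of pot64, pot54, pot44, pot34 below 0.02 m/s and value of joint lever above 0.9 rad and value of joint pad below 0.004 m); the robot touches nothing.
It fails at once if the dish is pushed aside more than 40 mm (distance of dish from where it was at the start of the episode above 0.04 m).
It fails at once if the scraper is pushed aside more than 40 mm (distance of scraper from where it was at the start of the episode above 0.04 m).
Of pot64, pot54, pot44, pot34 only 2 to 3 are there at a start; the rules pass over those that are not, and their reading is None.
At some moment in a run one of pot64, pot54, pot44, pot34 may be knocked a few centimetres aside while the robot is not near it.
It also fails if it takes over 208 s, if anything falls off the work surface, if the arm or the gripper's body presses on something with over 40 N, if the wrist force passes 120 N, or if a joint passes its speed limit or range.

## Working session

There is one attempt and no reset: what is moved stays moved. The work goes in short steps, Python scripts to look and compute and a shell command to move; the robot and the scene stay as the last step left them, time stands still between calls to the robot, and variables do not carry over. Pictures are saved under pics/ and viewed, about 12 in all and at most 16, crops included, and the job is handed in when it is done.

```bash
mkdir -p pics; cat > h.py <<'E'
import numpy as np, cv2
from workcell import env, grab_frame, camera_params, spotter
def save(cam,name):
    im=grab_frame(cam); cv2.imwrite('pics/'+name+'.png',im[:,:,::-1]); return im
def ray(cam,uv,p=None):
    p=p or camera_params(cam)
    K=np.array(p['K'],float);d=np.array(p['dist'],float)
    R=cv2.Rodrigues(np.array(p['rvec'],float))[0];t=np.array(p['tvec'],float).ravel()
    n=cv2.undistortPoints(np.array(uv,float).reshape(-1,1,2),K,d).reshape(-1,2)
    r=np.c_[n,np.ones(len(n))]@R
    return -R.T@t, r
def on_z(cam,uv,z,p=None):
    o,r=ray(cam,uv,p); return o+r*((z-o[2])/r[:,2])[:,None]
def proj(cam,X,p=None):
    p=p or camera_params(cam)
    return cv2.projectPoints(np.array(X,float).reshape(-1,1,3),np.array(p['rvec'],float),np.array(p['tvec'],float),np.array(p['K'],float),np.array(p['dist'],float))[0].reshape(-1,2)
E
python3 - <<'E'
from h import *
np.set_printoptions(precision=1,suppress=True)
a=save('top','t0');b=save('scene','s0')
cv2.imwrite('pics/both.png',cv2.resize(np.vstack([a,b])[:,:,::-1],None,fx=.75,fy=.75))
for n in ['pot64','pot54','pot44','pot34','dish','scraper','pad_top','lever_tip','cover_grip','case','mixer','cover']:
  for c in ['top']:
    for d in spotter.trace(n,c)[:2]:
        ys,xs=np.nonzero(d['region']); print(n,c,round(d['conf'],2),d['box'],xs.mean().round(1),ys.mean().round(1),len(xs))
for c in ['top','scene']:
    o,r=ray(c,[[320,200]]);print(c,o,r)
E
```

```text
pot64 top 0.89 [234.7, 272.8, 21.8, 21.9] 244.6 283.9 368
pot64 top 0.7 [267.4, 275.8, 15.1, 7.3] 273.9 276.6 133
pot54 top 0.89 [234.7, 272.8, 21.8, 21.9] 244.6 283.9 368
pot54 top 0.7 [267.4, 275.8, 15.1, 7.3] 273.9 276.6 133
pot44 top 0.89 [234.7, 272.8, 21.8, 21.9] 244.6 283.9 368
pot44 top 0.7 [267.4, 275.8, 15.1, 7.3] 273.9 276.6 133
pot34 top 0.89 [234.7, 272.8, 21.8, 21.9] 244.6 283.9 368
pot34 top 0.7 [267.4, 275.8, 15.1, 7.3] 273.9 276.6 133
dish top 0.76 [263.7, 151.3, 26.3, 23.9] 277.6 162.6 578
scraper top 0.85 [442.4, 227.1, 11.3, 70.5] 447.4 251.8 446
pad_top top 0.59 [200.9, 190.9, 30.0, 31.3] 213.6 206.3 628
lever_tip top 0.4 [370.0, 214.0, 6.4, 23.7] 371.4 224.3 125
cover_grip top 0.77 [300.7, 175.3, 106.6, 64.3] 354.5 205.8 5616
case top 0.85 [305.2, 168.4, 181.2, 80.3] 365.1 207.6 6908
mixer top 0.71 [191.8, 181.7, 53.8, 62.7] 217.5 210.8 2841
cover top 0.93 [304.0, 174.2, 105.1, 65.7] 354.3 206.1 5437
cover top 0.62 [195.8, 191.5, 36.6, 27.7] 213.4 205.8 594
top [ 373.5   31.3 1233.9] [[ 0.2 -0.  -1. ]]
scene [1206.5  297.  1019.1] [[-0.5 -0.2 -0.8]]
```

View pics/both.png

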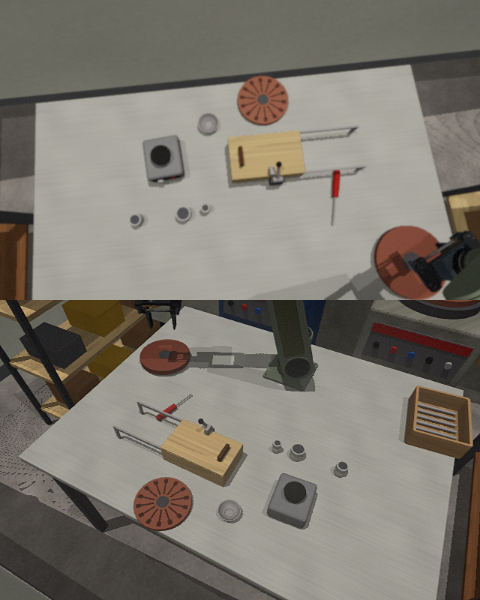

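The top view shows the case and cover at about (355,206), the mixer at (217,211) with its pad at (214,206), and three pots near (181,293), (244,284) and (273,278). The dish is at (278,163) and the scraper at (447,245).

```bash
python3 - <<'E'
from h import *
np.set_printoptions(precision=1,suppress=True)
a=cv2.imread('pics/t0.png')
x=cv2.resize(a[160:310,160:310],None,fx=4,fy=4,interpolation=cv2.INTER_CUBIC)
y=cv2.resize(a[160:310,290:490],None,fx=4,fy=4,interpolation=cv2.INTER_CUBIC)
cv2.imwrite('pics/x.png',x);cv2.imwrite('pics/y.png',y)
print('base px',proj('top',[[0,0,0],[300,0,0],[0,300,0]]))
grab_frame('top');
for d in spotter.trace('pot54','top'):
    print(d['conf'],d['box'])
for n,uv,z in [('pad',(213.6,206.3),105),('dish',(277.6,162.6),20),('scr',(447,252),5),('p1',(181,292),50),('p2',(244,283),50),('p3',(273,278),50)]:
    print(n,on_z('top',[uv],z))
E
```

```text
base px [[339.3 457.6]
 [325.4 335.1]
 [221.  471.5]]
0.89 [234.5, 273.1, 22.1, 20.2]
0.69 [175.0, 285.6, 16.4, 14.4]
pad [[660.5 255.6 105. ]]
dish [[790.6  81.4  20. ]]
scr [[ 485.1 -360.5    5. ]]
p1 [[452.6 366.3  50. ]]
p2 [[457.9 199.6  50. ]]
p3 [[462.6 122.2  50. ]]
```

View pics/x.png

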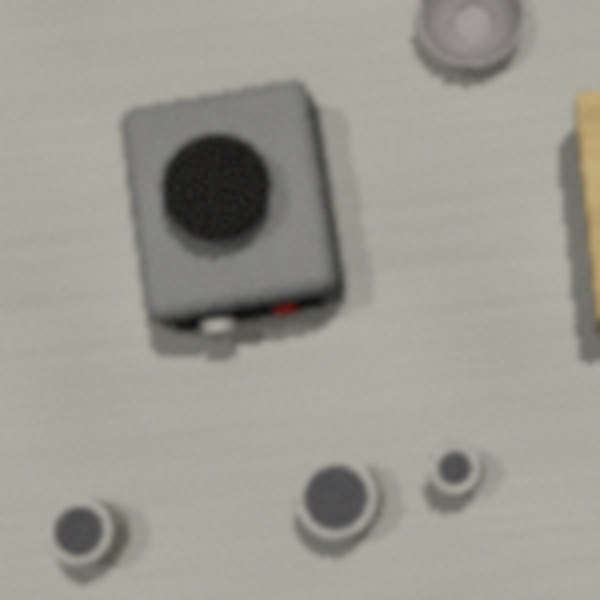

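View pics/y.png

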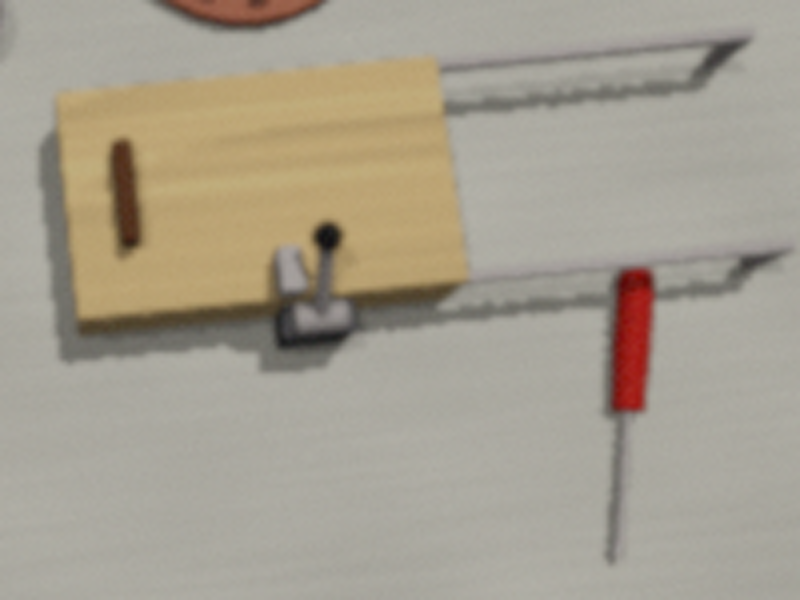

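```bash
cat > cal.py <<'E'
from h import *
np.set_printoptions(precision=1,suppress=True)
f=lambda P:np.array(P,float)/4+[290,160]
c=on_z('top',f([(60,95),(437,58),(468,278),(80,320)]),80)[:,:2]  # image: TL=(+x,+y) TR=(+x,-y) BR=(-x,-y) BL=(-x,+y)
ctr=c.mean(0); yv=(c[0]+c[3]-c[1]-c[2]); xv=(c[0]+c[1]-c[2]-c[3])
print(ctr,np.degrees(np.arctan2(-yv[0],yv[1])),np.degrees(np.arctan2(xv[1],xv[0])),np.linalg.norm(yv)/2,np.linalg.norm(xv)/2)
g=on_z('top',f([(121,142),(131,245)]),106)
print('bar',g.mean(0),np.degrees(np.arctan2(*(g[0]-g[1])[[1,0]])),np.linalg.norm(g[0]-g[1]))
print('ball',on_z('top',f([(327,236)]),143))
m=lambda P:np.array(P,float)/4+[160,160]
q=on_z('top',m([(123,112),(300,84),(342,292),(152,316)]),74)[:,:2]
print('mixer',q,q.mean(0))
E
python3 cal.py; sed -n 1,1p /dev/null; python3 - <<'E'
from workcell import env
s=env.state();print(s['time_s'],s['ee_pos'],s['ee_rot'],s['gripper_width'],env.hold_point_z)
E
```

```text
[ 624.7 -115.7] -0.25739864938222556 -1.1139105754592724 256.6542410495726 152.801946977606
bar [624.1 -24.3 106. ] -1.1660521148075458 69.09647447793782
ball [[ 574.8 -144.4  143. ]]
mixer [[726.1 320.2]
 [732.6 199.3]
 [586.5 182.1]
 [584.2 308.4]] [657.4 252.5]
0.8 [ 240.10734293 -522.48676713  213.99768273] [ 1.79993259e+02 -4.46053170e-04  2.46797941e+01] 91.04314786327062 -18.8
```

```bash
python3 -m jog '0 0 -1 1.7 1.7 0 0; 0 0 -2 3.4 3.4 0 0; 0 0 -3 5.1 5.1 0 0; 0 0 -4 6.8 6.8 0 0; 0 0 -5 8.5 8.5 0 0' ; python3 -m jog '0 0 0 1.7 1.6 0 0; 0 0 0 3.4 3.2 0 0; 0 0 0 5.1 4.9 0 0; 0 0 0 6.7 6.5 0 0; 0 0 0 6.7 6.5 0 0'
python3 - <<'E'
from h import *
np.set_printoptions(precision=1,suppress=True)
save('wrist','w1'); 
for n in ['lever_tip','cover_grip']:
  for d in spotter.trace(n,'wrist')[:2]: 
    print(n,d['conf'],d['box'])
s=env.state();print(s['ee_pos'],s['ee_rot'],s['force'])
X=[[576,-145,143],[624,-24.3,106],[534,-145,75]];print(proj('wrist',X))
E
```

```text
time_s: 1.42
ee_pos: [453.9, -308.6, 214.2]
ee_rot: [180.0, -0.0, -0.5]
force: [0.7, -0.4, 0.1]
gripper_width: 44.0
time_s: 2.05
ee_pos: [622.4, -144.4, 213.2]
ee_rot: [-180.0, -0.0, -0.0]
force: [-0.2, 0.1, -0.1]
gripper_width: 0.5
cover_grip 0.91 [150.8, 103.0, 274.8, 149.6]
[ 619.5 -148.   213.8] [180.    0.1  -0.3] [ 0.  -1.1 -0.3]
[[317.2 254.7]
 [185.  189.1]
 [317.9 262.3]]
```

View pics/w1.png

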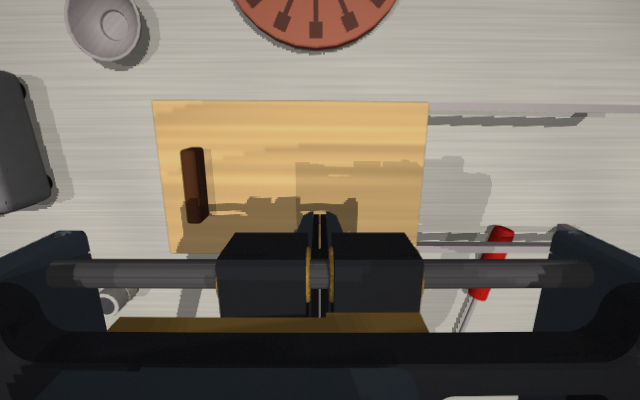

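```bash
python3 - <<'E'
from h import *
np.set_printoptions(precision=1,suppress=True)
print(on_z('wrist',[(152,100),(428,102),(171,252)],80)); print(on_z('wrist',[(188,149),(201,222),(196,185)],106))
E
python3 -m jog '0 0 0 0 0.1 -1.5 0; 0 0 0 0 0.1 -3 0; 0 0 0 0 0.1 -3.5 0;0 0 0 0 0.1 -3.5 0'; python3 -m jog '0 0 0 -0.8 0 0 0;0 0 0 -1.6 0 0 0;0 0 0 -2.4 0 0 0;0 0 0 -3.2 0 0 0;0 0 0 -4 0 0 0'
```

```text
[[ 703.1    8.3   80. ]
 [ 699.8 -248.4   80. ]
 [ 549.1   10.1   80. ]]
[[660.4 -31.2 106. ]
 [592.  -35.7 106. ]
 [627.7 -34.8 106. ]]
time_s: 2.7
ee_pos: [619.5, -145.9, 126.5]
ee_rot: [-180.0, 0.0, -0.4]
force: [-0.8, -0.6, -0.1]
gripper_width: 0.7
time_s: 3.32
ee_pos: [522.5, -145.8, 129.2]
ee_rot: [179.9, -0.5, -0.4]
force: [18.3, 2.4, -1.7]
gripper_width: 0.4
```

```bash
python3 -m jog '0 0 0 0 0 0 0;0 0 0 0 0 0 0'; python3 -m jog '0 0 0 1 0 0 0;0 0 0 1 0 2 0;0 0 0 1 0 2 0' 
python3 - <<'E'
from h import *
np.set_printoptions(precision=1,suppress=True)
a=save('top','t1'); b=save('scene','s1')
d=spotter.trace('lever_tip','scene'); print([(x['conf'],x['box']) for x in d[:2]])
cv2.imwrite('pics/t1c.png',np.hstack([cv2.resize(a[160:260,290:410],(480,400)),cv2.resize(b[130:260,200:340],(430,400))])[:,:,::-1])
print(proj('top',[[492,-147,143]]),proj('scene',[[492,-147,143],[576,-147,143]]))
E
```

```text
time_s: 3.58
ee_pos: [522.9, -145.8, 129.5]
ee_rot: [179.9, -0.4, -0.4]
force: [4.4, -0.0, 6.4]
gripper_width: 0.5
time_s: 3.95
ee_pos: [547.3, -145.9, 180.3]
ee_rot: [179.9, -0.4, -0.3]
force: [-0.1, -0.5, -1.0]
gripper_width: 0.6
[(0.5, [275.6, 138.7, 10.2, 26.9]), (0.29, [289.6, 264.5, 35.6, 27.2])]
[[377.5 251.6]] [[282.4 141.5]
 [267.1 161.6]]
```

View pics/t1c.png

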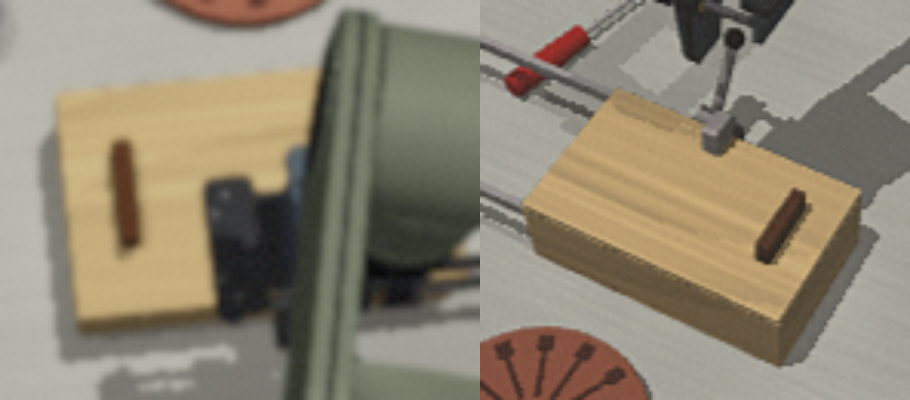

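The lever ball is at scene (283,142), which matches the predicted free position. Next is the cover.

```bash
python3 -m jog '0 0 0 1 1.6 0.4 0.6;0 0 0 2 3.2 0.4 0.6;0 0 0 3.1 4.7 0.4 0.6;0 0 0 3.1 4.7 0.4 0.6;0 0 0 3.1 4.7 -1 0.6'; python3 -m jog '0 0 0 0 0 -1.2 0.6;0 0 0 0 0 -2.4 0.6;0 0 0 0 0 -2.9 0.6;0 0 0 0 0 -2.9 0.6'; python3 -m jog '0 0 0 0 0 0 0.1;0 0 0 0 0 0 0;0 0 0 0 0 0 0' 25
```

```text
time_s: 4.72
ee_pos: [623.6, -27.8, 152.4]
ee_rot: [179.9, -0.2, -0.3]
force: [1.2, -0.9, -0.0]
gripper_width: 47.4
time_s: 5.22
ee_pos: [621.0, -28.4, 80.2]
ee_rot: [180.0, 0.1, -0.3]
force: [-3.7, -0.6, 8.1]
gripper_width: 54.5
time_s: 5.6
ee_pos: [622.9, -28.2, 80.2]
ee_rot: [180.0, -0.1, -0.3]
force: [-0.6, 1.3, 5.9]
gripper_width: 27.4
```

```bash
python3 -m jog '0 0 0 0 0 0.2 0;0 0 0 0 0 0.2 0;0 0 0 0 0 0.2 0;0 0 0 0 0 0.2 0' 25; python3 -m jog '0 0 0 0 -0.8 0 0;0 0 0 0 -2 0 0;0 0 0 0 -3.2 0 0;0 0 0 0 -4.4 0 0;0 0 0 0 -5.6 0 0';  python3 -m jog '0 0 0 0 -1.1 0 0;0 0 0 0 -2.1 0 0;0 0 0 0 -2.9 0 0;0 0 0 0 -3.2 0 0;0 0 0 0 -3.2 0 0'
```

```text
time_s: 6.1
ee_pos: [622.1, -27.6, 84.5]
ee_rot: [180.0, 0.0, -0.4]
force: [-3.0, 0.7, 6.1]
gripper_width: 13.6
time_s: 6.72
ee_pos: [621.0, -167.6, 84.5]
ee_rot: [-179.9, 0.2, -0.3]
force: [-4.7, 3.6, 6.8]
gripper_width: 13.6
time_s: 7.35
ee_pos: [620.4, -245.9, 84.5]
ee_rot: [-179.8, 0.3, -0.4]
force: [-6.0, 6.1, 9.6]
gripper_width: 14.0
```

```bash
python3 -m jog '0 0 0 0 0 0 0.5;0 0 0 0 0 0 0.5;0 0 0 0 0 2 0.6;0 0 0 0 0 4 0.6;0 0 0 0 0 6 0.9'; python3 -m jog '0 0 2 -0.7 1.5 0 1;0 0 4 -1.4 3 0 1;0 0 6 -2.1 4.5 0 1;0 0 8 -2.8 6 0 1;0 0 10 -3.5 7.5 0 1' ;python3 -m jog '0 0 2 -0.7 1.5 0 1;0 0 4 -1.4 3 0 1;0 0 6 -2.1 4.5 0 1;0 0 8 -2.9 6.3 0 1;0 0 8 -2.9 6.3 0 1' 
cat > pots.py <<'E'
from h import *
import sys
np.set_printoptions(precision=1,suppress=True)
cam=sys.argv[1]; z=float(sys.argv[2]) if len(sys.argv)>2 else 0
s=env.state();print(s['time_s'],s['ee_pos'],s['ee_rot'],s['gripper_width'])
p=camera_params(cam); im=grab_frame(cam); cv2.imwrite(f"pics/{cam}_{s['time_s']:.1f}.png",im[:,:,::-1])
# fit vertical cylinder d x 50 standing at z to each region by hull IoU
from scipy.optimize import minimize
a=np.linspace(0,2*np.pi,40)
def mask(x,y,r):
    P=np.vstack([np.c_[x+r*np.cos(a),y+r*np.sin(a),np.full(40,zz)] for zz in (z,z+50)])
    h=cv2.convexHull(proj(cam,P,p).astype(np.float32)); m=np.zeros((1600,2560),np.uint8)
    cv2.fillConvexPoly(m,(h*4).astype(int),1); return cv2.resize(m[:, :],(640,400),interpolation=cv2.INTER_AREA*0+cv2.INTER_NEAREST)>0
for q in ('pot54',):
  for d in spotter.trace(q,cam)[:6]:
    R=d['region']; ys,xs=np.nonzero(R); c=on_z(cam,[(xs.mean(),ys.mean())],z+25,p)[0]
    if len(xs)<60: continue
    f=lambda v:-np.sum(mask(*v)&R)/max(1,np.sum(mask(*v)|R))
    o=minimize(f,[c[0],c[1],25],method='Nelder-Mead',options=dict(initial_simplex=[[c[0],c[1],25],[c[0]+12,c[1],25],[c[0],c[1]+12,25],[c[0],c[1],18]],maxfev=120))
    print(round(d['conf'],2),np.round(d['box'],0),'xy',o.x[:2],'dia',2*o.x[2],'iou',-o.fun)
E
python3 pots.py wrist
```

```text
time_s: 7.98
ee_pos: [622.6, -247.7, 235.0]
ee_rot: [180.0, 0.0, -0.3]
force: [0.4, -0.4, 0.4]
gripper_width: 61.1
time_s: 8.6
ee_pos: [534.7, -59.1, 233.7]
ee_rot: [180.0, 0.0, 50.0]
force: [1.4, 1.3, -0.3]
gripper_width: 91.5
time_s: 9.22
ee_pos: [461.6, 99.5, 233.9]
ee_rot: [180.0, -0.0, 89.9]
force: [-0.5, -0.5, -0.2]
gripper_width: 91.1
9.225 [461.6  99.5 233.9] [180.   -0.   89.9] 91.07058181866249
0.78 [292.  60.  48.  50.] xy [455.8 199.5] dia 52.27141129545737 iou 0.9806739345887017
0.74 [308. 139.  33.  32.] xy [466.3 119.8] dia 31.966942823738865 iou 0.9568733153638814
```

```bash
python3 -m jog '0 0 0 -0.2 2 -0.4 1;0 0 0 -0.2 4 -0.8 1;0 0 0 -0.2 4 -2.8 1;0 0 0 -0.2 4 -4.8 1;0 0 0 -0.2 4 -6 1'; python3 -m jog '0 0 0 0 0 -1.4 1;0 0 0 0 0 -2.6 1;0 0 0 0 0 -2.88 1;0 0 0 0 0 -2.88 1;0 0 0 0 0 -2.88 0.4' 30;python3 -m jog '0 0 0 0 0 0 0.4;0 0 0 0 0 0 0.4;0 0 0 0 0 0 0.4;0 0 0 0 0 0 0.4'
```

```text
time_s: 9.95
ee_pos: [457.4, 196.0, 81.5]
ee_rot: [-179.9, 0.1, 89.6]
force: [0.1, -0.9, -0.0]
gripper_width: 91.3
time_s: 10.58
ee_pos: [458.8, 197.6, 13.1]
ee_rot: [179.9, -0.1, 89.6]
force: [-1.4, 0.2, -0.6]
gripper_width: 83.9
time_s: 11.08
ee_pos: [457.4, 197.5, 12.3]
ee_rot: [-180.0, 0.0, 89.7]
force: [-2.4, -0.1, 3.6]
gripper_width: 53.6
```

```bash
python3 -m jog '0 0 0 0 0 1 0.4;0 0 0 0 0 3 0.4;0 0 0 0 0 5 0.4;0 0 0 0.5 0 6 0.4;0 0 0 2 0.6 6 0.4'; python3 -m jog '0 0 0 2 0.5 0 0.4;0 0 0 4 1.1 0 0.4;0 0 0 6.1 1.6 0 0.4;0 0 0 6.1 1.6 0 0.4;0 0 0 6.1 1.6 0 0.4';python3 pots.py wrist >/dev/null; python3 - <<'E'
from h import *
np.set_printoptions(precision=1,suppress=True)
s=env.state();print(s['ee_pos'],s['force'])
E
```

```text
time_s: 11.7
ee_pos: [508.2, 212.5, 164.7]
ee_rot: [179.8, -0.1, 89.7]
force: [-0.2, -0.1, -1.3]
gripper_width: 53.0
time_s: 12.32
ee_pos: [659.2, 252.2, 160.8]
ee_rot: [-179.9, 0.1, 89.7]
force: [-0.2, 0.1, -2.0]
gripper_width: 53.7
[658.8 252.2 161.9] [ 0.6 -0.3 -1.5]
```

```bash
python3 -m jog '0 0 0 0 0 -1 0.4;0 0 0 0 0 -1.7 0.4;0 0 0 0 0 -2 0.4;0 0 0 0 0 -2.2 0.4;0 0 0 0 0 -2.35 0.4'; python3 -m jog '0 0 0 0 0 0 0.4;0 0 0 0 0 0 0.4'
```

```text
time_s: 13.05
ee_pos: [659.8, 252.5, 105.1]
ee_rot: [180.0, -0.0, 89.7]
force: [-8.4, -2.3, 25.0]
gripper_width: 53.4
time_s: 13.3
ee_pos: [659.9, 252.6, 105.4]
ee_rot: [180.0, -0.0, 89.7]
force: [-3.9, -1.0, 5.4]
gripper_width: 53.8
```

```bash
python3 pots.py wrist >/dev/null; python3 - <<'E'
from h import *
np.set_printoptions(precision=1,suppress=True)
s=env.state();print(s['ee_pos'],s['force'])
b=save('scene','s2'); c=proj('scene',[[660,254,95]])[0].astype(int);print(c)
cv2.imwrite('pics/s2c.png',cv2.resize(b[c[1]-60:c[1]+60,c[0]-70:c[0]+70],(700,600),interpolation=cv2.INTER_CUBIC)[:,:,::-1])
E
```

```text
[659.9 252.6 105.3] [-4.  -0.2  5.8]
[393 255]
```

View pics/s2c.png

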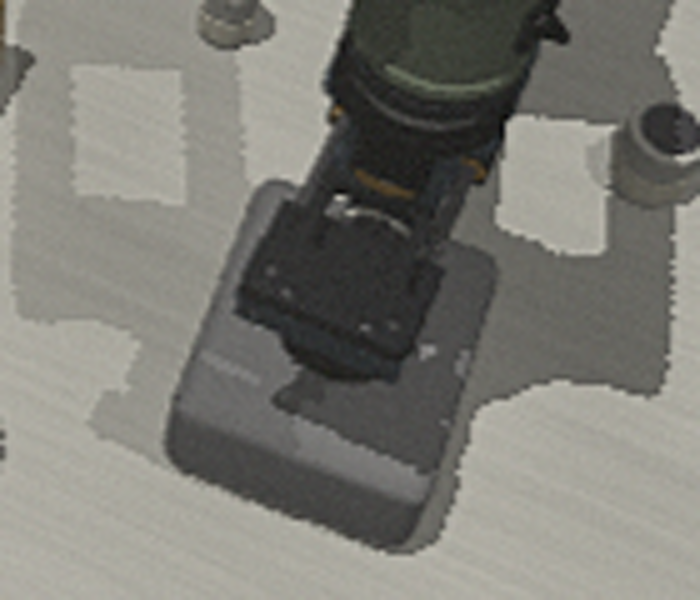

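```bash
python3 -m jog '0 0 0 0 0 -0.1 0.4;0 0 0 0 0 -0.1 0.4;0 0 0 0 0 -0.1 0.4;0 0 0 0 0 -0.1 0.4' 45; python3 -m jog '0 0 0 0 0 -0.1 0.4;0 0 0 0 0 -0.1 0.4;0 0 0 0 0 -0.1 0.4'
```

```text
time_s: 13.95
ee_pos: [660.0, 252.6, 105.2]
ee_rot: [179.9, -0.1, 89.7]
force: [-7.3, -2.9, 15.4]
gripper_width: 53.2
time_s: 14.32
ee_pos: [660.0, 252.6, 105.1]
ee_rot: [179.8, -0.1, 89.7]
force: [-9.0, -2.8, 24.7]
gripper_width: 53.5
```

```bash
python3 -m jog '0 0 0 0 0 0 0.4;0 0 0 0 0 0 0.4;0 0 0 0 0 0 0.4;0 0 0 0 0 0 0.4;0 0 0 0 0 0 0.4';python3 -m jog '0 0 0 0 0 0 0.4;0 0 0 0 0 0.8 0.4;0 0 0 0 0 2 0.4;0 0 0 0 0 2.8 0.4;0 0 0 -0.2 -1.5 2.8 0.4';python3 -m jog '0 0 0 -0.3 -2.2 0 0.4;0 0 0 -0.6 -4.6 0 0.4;0 0 0 -0.9 -7 0 0.4;0 0 0 -1.2 -9 0 0.4;0 0 0 -1.2 -9.9 0 0.4'
```

```text
time_s: 14.95
ee_pos: [660.0, 252.6, 105.1]
ee_rot: [179.8, -0.1, 89.7]
force: [-9.4, -3.4, 24.9]
gripper_width: 53.6
time_s: 15.58
ee_pos: [657.0, 217.3, 170.7]
ee_rot: [179.6, -0.2, 89.9]
force: [0.1, -0.3, -1.1]
gripper_width: 53.5
time_s: 16.2
ee_pos: [625.0, -35.1, 168.7]
ee_rot: [179.9, 0.0, 89.5]
force: [-0.3, 0.9, -0.6]
gripper_width: 53.5
```

```bash
python3 -m jog '0 0 0 0 0 -1.5 0.4;0 0 0 0 0 -3 0.4;0 0 0 0 0 -4.5 0.4;0 0 0 0 0 -5.4 0.4;0 0 0 0 0 -5.8 0.4'; python3 -m jog '0 0 0 0 0 0 0.4;0 0 0 0 0 -0.05 0.4;0 0 0 0 0 -0.05 0.4'
```

```text
time_s: 16.82
ee_pos: [625.0, -31.8, 21.8]
ee_rot: [-179.9, -0.0, 89.7]
force: [0.6, -0.2, -1.9]
gripper_width: 53.6
time_s: 17.2
ee_pos: [625.8, -32.5, 23.0]
ee_rot: [179.9, 0.0, 89.7]
force: [-0.7, 0.2, -2.2]
gripper_width: 53.4
```

```bash
python3 -m jog '0 0 0 0 0 -0.1 0.4;0 0 0 0 0 -0.1 0.4;0 0 0 0 0 -0.1 0.8;0 0 0 0 0 -0.1 0.8;0 0 0 0 0 0 0.8'; python3 -m jog '0 0 0 0 0 1 0.8;0 0 0 0 0 3 0.8;0 0 0 0 0 5 0.8;0 0 0 0 0 7 0.8;0 0 0 -0.6 1 8 0.9'; python3 -m jog '0 0 0 -1.2 2 0 1;0 0 0 -2.4 4 0 1;0 0 0 -3.6 6 0 1;0 0 0 -4.8 8 0 1;0 0 0 -6 10 0 1';python3 -m jog '0 0 0 -0.3 1 0 1;0 0 0 -0.3 1 0 1;0 0 0 -0.3 1 0 1'; python3 pots.py wrist
```

```text
time_s: 17.82
ee_pos: [624.8, -32.5, 21.7]
ee_rot: [-180.0, -0.0, 89.7]
force: [0.5, -0.5, -0.4]
gripper_width: 73.1
time_s: 18.45
ee_pos: [611.7, -8.4, 225.3]
ee_rot: [179.7, 0.0, 89.6]
force: [0.4, -0.3, -0.5]
gripper_width: 80.2
time_s: 19.08
ee_pos: [459.0, 243.9, 222.2]
ee_rot: [180.0, -0.0, 89.7]
force: [1.2, 0.9, 0.6]
gripper_width: 91.3
time_s: 19.45
ee_pos: [452.8, 266.8, 222.0]
ee_rot: [180.0, 0.0, 89.7]
force: [0.1, 0.2, -0.0]
gripper_width: 91.2
19.45 [452.8 266.8 222. ] [180.    0.   89.7] 91.22750306282383
0.88 [316. 284.  30.  20.] xy [466.8 113.8] dia 28.59225107929474 iou 0.45876887340301975
0.64 [296.  57.  43.  46.] xy [452.7 369.4] dia 43.83119551424183 iou 0.9759584145549057
```

```bash
python3 -m jog '0 0 0 0 2 -0.4 1;0 0 0 0 4.1 -0.8 1;0 0 0 0 4.1 -2.8 1;0 0 0 0 4.1 -4.8 1;0 0 0 0 4.1 -6 1'; python3 -m jog '0 0 0 0 0 -1.2 1;0 0 0 0 0 -2.2 1;0 0 0 0 0 -2.4 1;0 0 0 0 0 -2.4 0.6;0 0 0 0 0 -2.4 0.3' 40;python3 -m jog '0 0 0 0 0 0 0.3;0 0 0 0 0 0 0.3;0 0 0 0 0 0 0.3;0 0 0 0 0 0 0.3'
```

```text
time_s: 20.18
ee_pos: [452.2, 368.2, 69.3]
ee_rot: [-179.8, 0.1, 89.6]
force: [0.9, 0.7, -0.2]
gripper_width: 91.4
time_s: 20.8
ee_pos: [453.6, 370.4, 13.2]
ee_rot: [179.9, -0.1, 89.7]
force: [-0.1, 0.7, 0.2]
gripper_width: 74.1
time_s: 21.3
ee_pos: [452.6, 370.1, 12.2]
ee_rot: [180.0, -0.0, 89.7]
force: [-1.0, -0.1, 1.9]
gripper_width: 43.1
```

```bash
python3 -m jog '0 0 0 0 0 1 0.3;0 0 0 0 0 3 0.3;0 0 0 0 0 5 0.3;0 0 0 0.5 -0.2 6 0.3;0 0 0 2.3 -1.2 6 0.3'; python3 -m jog '0 0 0 2 -1.2 0 0.3;0 0 0 4 -2.4 0 0.3;0 0 0 6 -3.5 0 0.3;0 0 0 6 -3.5 0 0.3;0 0 0 6 -3.5 0 0.3'; python3 -m jog '0 0 0 0 0 -1 0.3;0 0 0 0 0 -1.7 0.3;0 0 0 0 0 -2 0.3;0 0 0 0 0 -2.2 0.3;0 0 0 0 0 -2.35 0.3';python3 -m jog '0 0 0 0 0 -0.1 0.3;0 0 0 0 0 -0.1 0.3;0 0 0 0 0 -0.1 0.3'
```

```text
time_s: 21.92
ee_pos: [510.3, 341.8, 164.9]
ee_rot: [179.8, -0.2, 89.9]
force: [0.9, 0.0, -1.9]
gripper_width: 43.4
time_s: 22.55
ee_pos: [659.4, 252.4, 161.0]
ee_rot: [-179.9, 0.0, 89.7]
force: [0.2, -0.1, -2.9]
gripper_width: 43.6
time_s: 23.18
ee_pos: [659.7, 253.2, 105.0]
ee_rot: [180.0, -0.1, 89.7]
force: [-6.6, 0.2, 24.7]
gripper_width: 43.2
time_s: 23.55
ee_pos: [659.7, 253.2, 105.2]
ee_rot: [179.9, -0.1, 89.7]
force: [-7.0, -0.1, 15.5]
gripper_width: 43.3
```

```bash
python3 -m jog '0 0 0 0 0 -0.1 0.3;0 0 0 0 0 -0.1 0.3;0 0 0 0 0 -0.1 0.3;0 0 0 0 0 -0.1 0.3;0 0 0 0 0 -0.1 0.3';python3 -m jog '0 0 0 0 0 0 0.3;0 0 0 0 0 0 0.3;0 0 0 0 0 0 0.3;0 0 0 0 0 0 0.3;0 0 0 0 0 0 0.3';python3 -m jog '0 0 0 0 0 0 0.3;0 0 0 0 0 0.8 0.3;0 0 0 0 0 2 0.3;0 0 0 0 0 2.8 0.3;0 0 0 -0.2 -1.5 2.8 0.3';python3 -m jog '0 0 0 -0.3 -2.3 0 0.3;0 0 0 -0.6 -4.7 0 0.3;0 0 0 -0.9 -7.1 0 0.3;0 0 0 -1.2 -9.5 0 0.3;0 0 0 -1.2 -11.9 0 0.3'; python3 -m jog '0 0 0 0 -1.1 0 0.3;0 0 0 0 -1.1 0 0.3;0 0 0 0 -1.1 0 0.3'
```

```text
time_s: 24.18
ee_pos: [659.7, 253.3, 105.0]
ee_rot: [179.8, -0.1, 89.7]
force: [-10.8, -1.3, 24.6]
gripper_width: 43.2
time_s: 24.8
ee_pos: [659.7, 253.3, 105.0]
ee_rot: [179.8, -0.1, 89.7]
force: [-10.8, -1.5, 24.4]
gripper_width: 43.2
time_s: 25.42
ee_pos: [656.8, 217.2, 170.7]
ee_rot: [179.6, -0.1, 89.9]
force: [0.6, -1.5, -1.2]
gripper_width: 43.6
time_s: 26.05
ee_pos: [624.9, -84.4, 168.8]
ee_rot: [179.9, 0.0, 89.7]
force: [1.1, 0.7, -1.2]
gripper_width: 43.3
time_s: 26.42
ee_pos: [625.3, -109.2, 168.3]
ee_rot: [180.0, -0.0, 89.7]
force: [-0.7, 0.5, -1.3]
gripper_width: 43.5
```

```bash
python3 -m jog '0 0 0 0 0 -1.5 0.3;0 0 0 0 0 -3 0.3;0 0 0 0 0 -4.5 0.3;0 0 0 0 0 -5.5 0.3;0 0 0 0 0 -5.8 0.3'; python3 -m jog '0 0 0 0 0 -0.1 0.3;0 0 0 0 0 -0.1 0.3;0 0 0 0 0 -0.1 0.7;0 0 0 0 0 -0.1 0.7;0 0 0 0 0 0 0.7'; python3 -m jog '0 0 0 0 0 1 0.7;0 0 0 0 0 3 0.8;0 0 0 0 0 5 0.8;0 0 0 0 0 7 0.8;0 0 0 -0.6 0.5 8 0.9'; python3 -m jog '0 0 0 -1.2 1 0 1;0 0 0 -2.9 2.3 0 1;0 0 0 -4.6 3.6 0 1;0 0 0 -5.8 4.7 0 1;0 0 0 -5.8 4.7 0 1'; python3 pots.py wrist
```

```text
time_s: 27.05
ee_pos: [624.3, -108.2, 21.6]
ee_rot: [-179.8, -0.0, 89.8]
force: [0.1, 0.1, -1.1]
gripper_width: 43.6
time_s: 27.68
ee_pos: [625.2, -110.1, 23.6]
ee_rot: [180.0, 0.0, 89.7]
force: [-0.6, 0.1, -0.1]
gripper_width: 63.7
time_s: 28.3
ee_pos: [611.7, -98.2, 226.9]
ee_rot: [179.7, 0.1, 89.6]
force: [0.8, -0.4, -0.2]
gripper_width: 80.1
time_s: 28.92
ee_pos: [463.2, 21.2, 224.0]
ee_rot: [180.0, -0.0, 89.8]
force: [0.1, 0.5, 0.3]
gripper_width: 90.7
28.925 [463.2  21.2 224. ] [180.   -0.   89.8] 90.73768392435862
0.67 [306.  66.  32.  36.] xy [466.6 120.5] dia 32.529389208061076 iou 0.9834123222748815
0.62 [432. 194.  54.  52.] xy [631.  -33.8] dia 51.31466903967305 iou 0.9517426273458445
```

```bash
python3 -m jog '0 0 0 0.1 2 -0.4 1;0 0 0 0.15 4 -0.8 1;0 0 0 0.15 4 -2.8 1;0 0 0 0.15 4 -4.8 1;0 0 0 0.15 4 -6 1'; python3 -m jog '0 0 0 0 0 -1.2 1;0 0 0 0 0 -2.2 1;0 0 0 0 0 -2.45 1;0 0 0 0 0 -2.45 0.5;0 0 0 0 0 -2.45 0.2' 40;python3 -m jog '0 0 0 0 0 0 0.2;0 0 0 0 0 0 0.2;0 0 0 0 0 0 0.2;0 0 0 0 0 0 0.2;0 0 0 0 0 0 0.2'
```

```text
time_s: 29.65
ee_pos: [469.1, 119.3, 70.7]
ee_rot: [-179.9, 0.0, 89.6]
force: [-0.2, -0.2, 0.2]
gripper_width: 90.8
time_s: 30.28
ee_pos: [470.0, 120.1, 12.9]
ee_rot: [179.9, -0.0, 89.7]
force: [0.6, -0.8, 0.3]
gripper_width: 74.2
time_s: 30.9
ee_pos: [468.8, 120.0, 12.1]
ee_rot: [-180.0, -0.0, 89.7]
force: [-0.5, 0.4, 2.0]
gripper_width: 33.3
```

```bash
python3 -m jog '0 0 0 0 0 1 0.2;0 0 0 0 0 3 0.2;0 0 0 0 0 5 0.2;0 0 0 0.5 0.3 6 0.2;0 0 0 2.2 1.5 6 0.2'; python3 -m jog '0 0 0 1.9 1.3 0 0.2;0 0 0 3.8 2.6 0 0.2;0 0 0 5.45 3.8 0 0.2;0 0 0 5.45 3.8 0 0.2;0 0 0 5.45 3.8 0 0.2'; python3 -m jog '0 0 0 0 0 -1 0.2;0 0 0 0 0 -1.7 0.2;0 0 0 0 0 -2 0.2;0 0 0 0 0 -2.2 0.2;0 0 0 0 0 -2.35 0.2';python3 -m jog '0 0 0 0 0 -0.1 0.2;0 0 0 0 0 -0.1 0.2;0 0 0 0 0 -0.1 0.2'
```

```text
time_s: 31.52
ee_pos: [524.5, 157.3, 165.1]
ee_rot: [179.7, -0.1, 89.6]
force: [0.7, 0.2, -0.9]
gripper_width: 33.5
time_s: 32.15
ee_pos: [659.2, 252.0, 161.1]
ee_rot: [-179.9, 0.1, 89.7]
force: [0.7, -0.2, 0.0]
gripper_width: 33.6
time_s: 32.78
ee_pos: [659.8, 252.1, 105.0]
ee_rot: [180.0, 0.0, 89.7]
force: [-4.3, -1.6, 12.2]
gripper_width: 32.8
time_s: 33.15
ee_pos: [659.8, 252.1, 105.0]
ee_rot: [179.9, -0.0, 89.7]
force: [-6.0, -2.9, 14.6]
gripper_width: 33.2
```

```bash
python3 -m jog '0 0 0 0 0 -0.1 0.2;0 0 0 0 0 -0.1 0.2;0 0 0 0 0 -0.1 0.2;0 0 0 0 0 -0.1 0.2;0 0 0 0 0 -0.1 0.2';python3 -m jog '0 0 0 0 0 0 0.2;0 0 0 0 0 0 0.2;0 0 0 0 0 0 0.2;0 0 0 0 0 0 0.2;0 0 0 0 0 0 0.2';python3 -m jog '0 0 0 0 0 0 0.2;0 0 0 0 0 0.8 0.2;0 0 0 0 0 2 0.2;0 0 0 0 0 2.8 0.2;0 0 0 -0.2 -1.5 2.8 0.2';python3 -m jog '0 0 0 -0.3 -2.3 0 0.2;0 0 0 -0.6 -4.7 0 0.2;0 0 0 -0.9 -7.1 0 0.2;0 0 0 -1.2 -9.5 0 0.2;0 0 0 -1.2 -11.9 0 0.2'; python3 -m jog '0 0 0 0 -2 0 0.2;0 0 0 0 -3.4 0 0.2;0 0 0 0 -3.4 0 0.2;0 0 0 0 -3.4 0 0.2'
```

```text
time_s: 33.78
ee_pos: [659.9, 252.1, 104.9]
ee_rot: [179.8, -0.0, 89.7]
force: [-8.9, -4.0, 24.0]
gripper_width: 33.1
time_s: 34.4
ee_pos: [659.9, 252.2, 104.9]
ee_rot: [179.8, -0.0, 89.7]
force: [-8.5, -4.8, 23.4]
gripper_width: 33.3
time_s: 35.02
ee_pos: [656.7, 217.1, 170.8]
ee_rot: [179.6, -0.2, 89.9]
force: [0.3, -0.8, -0.7]
gripper_width: 33.5
time_s: 35.65
ee_pos: [624.8, -84.3, 169.0]
ee_rot: [179.9, 0.0, 89.7]
force: [0.7, 0.2, -1.0]
gripper_width: 33.2
time_s: 36.15
ee_pos: [625.2, -167.0, 168.4]
ee_rot: [180.0, -0.0, 89.7]
force: [-0.4, 0.8, 0.7]
gripper_width: 33.3
```

```bash
python3 -m jog '0 0 0 0 0 -1.5 0.2;0 0 0 0 0 -3 0.2;0 0 0 0 0 -4.5 0.2;0 0 0 0 0 -5.5 0.2;0 0 0 0 0 -5.8 0.2'; python3 -m jog '0 0 0 0 0 -0.1 0.2;0 0 0 0 0 -0.1 0.2;0 0 0 0 0 -0.1 0.6;0 0 0 0 0 -0.1 0.6;0 0 0 0 0 0 0.6'; python3 -m jog '0 0 0 0 0 1 0.6;0 0 0 0 0 3 0.6;0 0 0 0 0 5 0.6;0 0 0 0 0 7 0.6;0 0 0 0 -0.5 8 0.6'; python3 -m jog '0 0 0 0 -1.5 0 0.6;0 0 0 0 -2.7 0 0.6;0 0 0 0 -2.7 0 0.6;0 0 0 0 -2.7 0 0.6'; python3 pots.py wrist 8; ls -t pics|head -1; cp pics/$(ls -t pics|head -1) pics/case.png
```

```text
time_s: 36.78
ee_pos: [624.3, -165.7, 21.7]
ee_rot: [-179.8, -0.1, 89.8]
force: [0.5, -0.3, 0.1]
gripper_width: 33.4
time_s: 37.4
ee_pos: [625.1, -167.6, 23.5]
ee_rot: [180.0, 0.0, 89.7]
force: [-0.1, 0.5, 0.6]
gripper_width: 54.6
time_s: 38.02
ee_pos: [626.1, -179.8, 227.3]
ee_rot: [179.7, 0.1, 89.7]
force: [0.8, -0.6, -0.1]
gripper_width: 54.4
time_s: 38.52
ee_pos: [625.0, -246.8, 223.2]
ee_rot: [-180.0, -0.0, 89.7]
force: [0.5, -0.1, 0.2]
gripper_width: 54.6
38.525 [ 625.  -246.8  223.2] [-180.    -0.    89.7] 54.642444775655456
0.83 [298.   0.  53.  29.] xy [630.3 -54.9] dia 59.2518087995649 iou 0.8937007874015748
0.79 [304.  86.  31.  36.] xy [ 627.1 -167.1] dia 32.824275191131136 iou 0.9870435806831567
0.72 [298.  21.  44.  53.] xy [ 627.2 -111.2] dia 41.44743894636723 iou 0.9620907524411257
wrist_38.5.png
```

View pics/case.png

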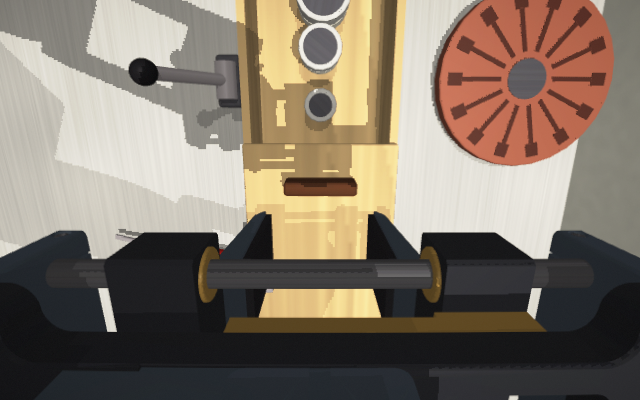

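The picture shows the three pots upright in the case at (325,5), (320,48) and (321,105), the lever free at (143,72) and the cover bar at (320,187).

```bash
python3 - <<'E'
from h import *
print(on_z('wrist',[(320,183)],106),on_z('wrist',[(320,145)],80))
E
python3 -m jog '0 0 -2 0 0.2 0 0.6;0 0 -4 0 0.4 0 0.6;0 0 -6 0 0.6 0 0.6;0 0 -8 0 0.6 0 0.6;0 0 -10 0 0.6 0 0.6';python3 -m jog '0 0 -2 0 0 0 0.6;0 0 -4 0 0 0 0.6;0 0 -6 0 0 0 0.6;0 0 -8 0 0 0 0.6;0 0 -8 0 0 0 0.6'
```

```text
[[ 626.44542892 -238.39351282  106.        ]] [[ 626.61666224 -205.77632197   80.        ]]
time_s: 39.25
ee_pos: [625.3, -231.1, 223.4]
ee_rot: [-180.0, -0.0, 39.4]
force: [-1.2, -0.7, -0.5]
gripper_width: 54.7
time_s: 39.88
ee_pos: [625.2, -231.5, 223.4]
ee_rot: [-180.0, -0.0, -0.1]
force: [0.5, 0.7, 0.2]
gripper_width: 54.5
```

```bash
python3 -m jog '0 0 0 0 -0.5 0 0.6;0 0 0 0 -0.5 -2 0.6;0 0 0 0 -0.5 -4 0.6;0 0 0 0 -0.5 -5.1 0.6;0 0 0 0 -0.5 -5.4 0.6' 25; python3 -m jog '0 0 0 0 0 0 0.2;0 0 0 0 0 0 0;0 0 0 0 0 0 0;0 0 0 0 0 0 0;0 0 0 0 0 0 0'
```

```text
time_s: 40.5
ee_pos: [624.0, -245.1, 86.0]
ee_rot: [-179.9, 0.2, -0.3]
force: [0.4, 0.5, 0.1]
gripper_width: 55.1
time_s: 41.12
ee_pos: [625.4, -245.3, 88.9]
ee_rot: [180.0, -0.1, -0.3]
force: [0.3, -0.3, 2.7]
gripper_width: 13.9
```

```bash
python3 -m jog '0 0 0 0 0.8 0 0;0 0 0 0 2 0 0;0 0 0 0 3.2 0 0;0 0 0 0 4.4 0 0;0 0 0 0 5.6 0 0';  python3 -m jog '0 0 0 0 1.1 0 0;0 0 0 0 2.1 0 0;0 0 0 0 2.8 0 0;0 0 0 0 3.15 0 0;0 0 0 0 3.2 0 0'; python3 -m jog '0 0 0 0 0 0 0;0 0 0 0 0 0 0;0 0 0 0 0 0 0'
```

```text
time_s: 41.75
ee_pos: [626.5, -104.2, 88.9]
ee_rot: [179.9, -0.2, -0.3]
force: [4.8, -3.2, -0.3]
gripper_width: 14.0
time_s: 42.38
ee_pos: [627.1, -25.9, 88.9]
ee_rot: [179.8, -0.3, -0.2]
force: [4.9, -7.7, -0.1]
gripper_width: 14.1
time_s: 42.75
ee_pos: [627.1, -26.0, 88.9]
ee_rot: [179.9, -0.3, -0.3]
force: [5.3, -5.0, 0.7]
gripper_width: 13.6
```

```bash
python3 -m jog '0 0 0 0 0 0 0.4;0 0 0 0 0 0 0.4;0 0 0 0 0 2 0.5;0 0 0 0 0 4 0.3;0 0 0 0 0 5.6 0.1'; python3 -m jog '0 0 0 -1.8 -1.2 0 0;0 0 0 -3.6 -2.4 0 0;0 0 0 -5.4 -3.6 0 0;0 0 0 -7 -4.8 0 0;0 0 0 -7 -4.8 0 0'; python3 - <<'E'
from h import *
np.set_printoptions(precision=1,suppress=True)
s=env.state();print(s['time_s'],s['ee_pos'],s['gripper_width'])
save('scene','s3');save('wrist','w3')
for c in ('scene','wrist'):
  for n in ('lever_tip','cover'):
    for d in spotter.trace(n,c)[:1]: print(c,n,d['conf'],d['box'])
a=cv2.imread('pics/s3.png');b=cv2.imread('pics/w3.png')
cv2.imwrite('pics/sw3.png',np.hstack([cv2.resize(a[110:290,180:360],(400,400)),cv2.resize(b,None,fx=.625,fy=1)[:,:400]]))
E
```

```text
time_s: 43.38
ee_pos: [624.8, -24.4, 230.2]
ee_rot: [-180.0, -0.0, -0.3]
force: [1.1, 0.0, 0.1]
gripper_width: 26.7
time_s: 44.0
ee_pos: [447.3, -145.6, 228.4]
ee_rot: [-180.0, 0.1, -0.5]
force: [1.2, -0.2, 0.4]
gripper_width: 0.4
44.0 [ 447.3 -145.6  228.4] 0.4350146532541363
scene lever_tip 0.57 [206.9, 130.9, 40.5, 30.4]
scene cover 0.96 [216.3, 158.0, 106.0, 74.9]
wrist lever_tip 0.75 [307.5, 94.8, 23.2, 62.4]
wrist cover 0.71 [142.0, 2.7, 287.0, 84.4]
```

View pics/sw3.png

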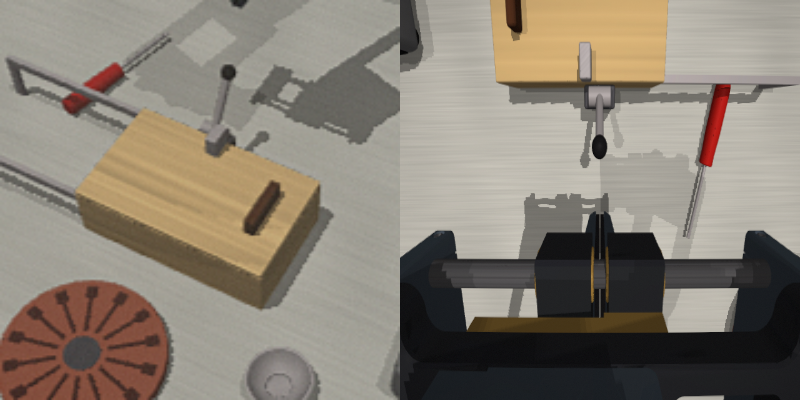

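The cover is shut and the lever is free, in line with the fingers. I'll push the lever over now.

```bash
python3 -m jog '0 0 0 0 0 -2 0;0 0 0 0 0 -3.6 0;0 0 0 0 0 -4 0;0 0 0 0 0 -4 0'; python3 -m jog '0 0 0 0.8 0 0 0;0 0 0 1.6 0 0 0;0 0 0 2.4 0 0 0;0 0 0 3.2 0 0 0;0 0 0 4 0 0 0'; python3 -m jog '0 0 0 0.1 0 0 0;0 0 0 0.15 0 0 0;0 0 0 0.15 0 0 0'
```

```text
time_s: 44.8
ee_pos: [450.8, -144.8, 128.3]
ee_rot: [-180.0, 0.0, -0.3]
force: [0.0, -0.2, 0.3]
gripper_width: 0.7
time_s: 45.42
ee_pos: [549.2, -145.0, 129.9]
ee_rot: [180.0, 0.2, -0.3]
force: [-28.0, -1.6, 13.4]
gripper_width: 0.3
time_s: 45.8
ee_pos: [548.8, -145.1, 130.0]
ee_rot: [180.0, 0.6, -0.3]
force: [-13.7, -1.4, 8.1]
gripper_width: 0.5
```

Backing off and looking.

```bash
python3 -m jog '0 0 0 -1 0 0 0;0 0 0 -2 0 1 0;0 0 0 -4 0 3 0;0 0 0 -5 0 3 0;0 0 0 -5 0 3 0'; python3 - <<'E'
from h import *
np.set_printoptions(precision=1,suppress=True)
s=env.state();print(s['time_s'],s['ee_pos'],s['force'])
save('scene','s4');save('wrist','w4')
print(proj('scene',[[576,-146,143]]),proj('wrist',[[576,-146,143]]))
for c in ('scene','wrist'):
  for n in ('lever_tip','cover'):
    for d in spotter.trace(n,c)[:1]: print(c,n,d['conf'],d['box'])
a=cv2.imread('pics/s4.png');b=cv2.imread('pics/w4.png')
cv2.imwrite('pics/sw4.png',np.hstack([cv2.resize(a[110:290,180:460],(622,400)),b[:200,220:398].repeat(2,0)]))
E
```

```text
time_s: 46.42
ee_pos: [428.8, -145.2, 206.2]
ee_rot: [179.9, -0.3, -0.4]
force: [0.8, 0.0, 0.1]
gripper_width: 1.0
46.425 [ 428.8 -145.2  206.2] [0.8 0.  0.1]
[[267.4 161.7]] [[320.7  -2.7]]
scene cover 0.72 [213.3, 157.6, 110.5, 75.3]
wrist lever_tip 0.59 [307.5, 0.3, 25.9, 72.0]
wrist cover 0.86 [128.3, 2.0, 308.9, 60.3]
```

View pics/sw4.png

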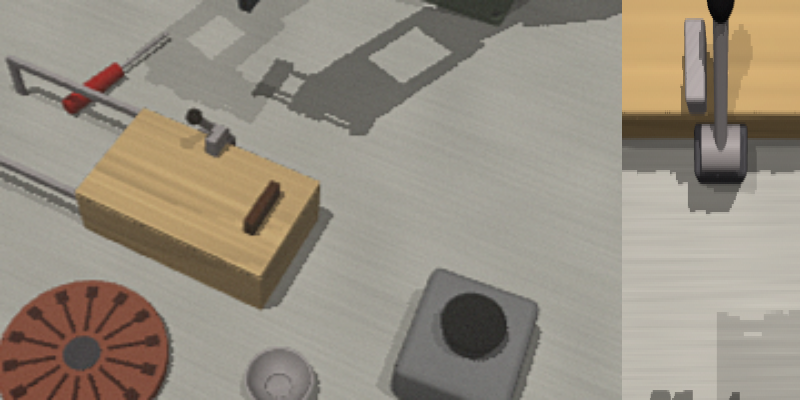

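```bash
python3 -c "
from workcell import env
env.job_done(); print(env.state()['time_s'])"
```

```text
the job is handed in; nothing more can be done
the job is handed in; nothing more can be done
```

The job is done and handed in at about 46 s on the robot's clock; no verdict was reported. Three pots were present: 54, 44 and 34 mm by their gripped widths.

- **Opening:** I flipped the lever free and slid the cover about 218 of its 220 mm, past the 200 mm the rules ask for.
- **Pressing:** I pressed the pots in the order 54, 44, 34, each for over a second. Each time the height settled at about 93 mm on the pad's stop. The force reading then rose to about 24 N with no further travel.
- **Placing and locking:** I stood all three pots in the case, slid the cover shut and pushed the lever over.

**Last checks:**
- A wrist picture taken before closing showed the three pots upright in the case.
- The final scene picture shows the lever ball within about 1 px of its predicted locked position, the cover shut, the pad clear and the dish and tool undisturbed.
- The arm was clear and its force reading near zero.

**Disagreements and gaps:**
- The top and wrist cameras differed by about 4 mm on the case's y position. The grasps tolerated this.
- At the end, the network did not find the lever tip in the scene picture, so I checked it by eye.
- The pots were not visible after the cover closed.

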